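# Key a filter cell onto a telescope focuser and hold it home

### The arm

A 7-joint arm with a two-finger parallel gripper is mounted at the origin on the work surface. World frame = base frame: x ahead of the robot, y to its left, z up, the work surface at z = 0. Lengths are in m, angles in rad, forces in N, time in s.
With the tool pointing down it reaches from about 0.425 to 0.925 m from the base axis. Payload 6.8 kg.
Tool frame: the origin (TCP) lies on the front face of the gripper's body, between the roots of the fingers; the fingertips stand 73 mm ahead of it and the grasp point (between the pads) lies 54 mm ahead of it; z points along the fingers, y is the line along which they close (so a half turn about z gives the same grasp; the last joint's range is limited). The gripper opens to 85 mm and grips with 20 to 120 N. Pads are 22 mm wide; open, the fingers measure 114 mm over their backs; the gripper's body (76 mm by 85 mm) begins 54 mm behind the grasp point. The pads swing forward as they close: fully open they stand 13 mm farther back than shut.
Start: joints at [1.044, 0.477, 0.022, 1.555, -0.011, 1.109, -0.083], TCP at [0.275, -0.617, 0.304] pointing down, gripper open.
Joint ranges: [-2.96, 2.96], [-0.34, 2.1], [-1.41, 1.46], [0.24, 2.44], [-1.37, 4.51], [0.17, 1.92], [-2.96, 2.96]. Speed limits (rad/s): [2.39, 2.39, 3.14, 3.14, 3.14, 3.14, 3.14].

### API

Orientations are given as a unit quaternion [w, x, y, z].
In Python, from station import bot, optics gives the robot as it stands.
- The arm moves only by the tool drive_tool, never from a script. Its argument "deltas" is a list of rows, each an object with "gripper": the closure in counts, from 0 (fully open) to 255 (shut); "offset": the shift along the tool's x, y, z in units of 1000 mm (1.0 is 1000 mm), a list of three; "angular": the turn, a rotation vector about the tool's x, y, z in units of 45 degrees (1.0 is 45 degrees), a list of three. In form: [{"gripper": gripper, "offset": [dx, dy, dz], "angular": [rx, ry, rz]}, ...]. A call has 1 to 5 rows; each row is the pose to reach, as a shift and turn from the pose commanded when the call began, along the tool's axes at that moment; what a row does not reach only later rows make up. A row lasts 1/10 s, in which the tool goes at most 50 mm and 8.59 degrees, less where a joint would pass 70% of its speed; a pose out of reach is approached as far as the arm can. A call with a number of a shift or a turn outside -1 to 1 is refused whole. A call with a gripper value outside its range is refused whole. The fingers move at their own pace and stop on an object; "grip_force" is the grip in N (left out, the last holds). Time passes only in rows, so rows that repeat a pose let the fingers close. It gives the time, the measured TCP pose, the force, the opening and the grip force at its end, in the units of the state.
- bot.get_obs(): the state, without advancing time (a new reading comes with each control period).
- optics.read_camera(name): name is "scene" or "top"; returns the picture (384x512x3 uint8, blue, green, red); there is no depth.
- optics.camera_model(name): a dict with "fx", "fy", "cx", "cy" (pixels), "cam_to_world" (4x4, takes a point from camera to world coordinates). Camera axes: x right, y up, looking along -z (the intrinsics and any distortion apply to the point x, -y, -z); pixel columns grow to the right and rows downward; lengths in m; the calibration is good to about 2 mm. A picture is of the moment at which its call begins. camera_model takes no time and is no camera call.
- bot.hand_in(): hands the job in; it is judged then, once.
The state is a dict: "t": time; "q": joint angles; "joint_vel": joint speeds; "joint_torque": joint torques, N m; "eef_pos": TCP position; "tool_rot": TCP orientation; "contact_force": force on the tool from outside, world axes, zero at the start; "torque": the same for the moment, N m; "gripper_width": opening from 0.0 (shut) to 1.0 (fully open); "grasp_force": force on a finger pad.
Only numpy, scipy, OpenCV 4.12 (cv2) and the standard library are available. Lean on these libraries where they do the work, as an engineer would, in place of code of your own. Each camera call takes 0.05 s, during which the arm holds its last target. There are 200 camera calls.

### The job

Pick up the knurled filter cell, put it squarely over the nose of the upright focuser and turn it until the hidden keyways in its skirt drop over the nose's three pins. Then push it fully home against the spring and keep it there for the locking screws to be tightened: finish still holding the cell down on its seat, not letting go. Leave the other parts on the bench where they are.

Things in the scene. Friction and masses are not known exactly. Their poses are not given: they have to be found in the camera images.
- cell_grip (a point): Filter cell: satin aluminium knurled collar with a dark glass window recessed in its top, 54 mm in diameter, 56 mm tall, about 200 g, standing skirt down on the bench. (The knurled spacer near it is only 18 mm tall and has no glass.) This point is on its axis, 36 mm above its underside, 20 mm below its top: grip the knurling at this height or higher. z is up along its axis.
- cell: The same filter cell; origin at the centre of its underside, z up its axis. Its skirt is open below: bore 38 mm in diameter, 32 mm deep. Three keyways 7.5 mm wide, 120 degrees apart, run the whole depth of the bore. They cannot be seen from outside or above, and their angle to the cell's axes is not known.
- seat (a point): Centre of the focuser's seat, 100 mm above the bench: the face on which the cell's underside lies when fully home. z is up the nose's axis. The focuser is black, upright, fixed on an aluminium plate, with focusing wheels low on two sides. Around the seat are a rim 68 mm across, 5 mm high, and three thumbscrews reaching 66 mm from the axis and 9 mm above the seat: keep the fingers above them.
- nose_tip (a point): Centre of the tip of the focuser's nose, 30 mm above the seat: a fixed upright tube 36 mm in diameter, its last 5 mm tapered to 31 mm, over which the cell's bore slides with 1 mm of play all round.
- pin_tops (a point): Point on the nose's axis level with the tops of its pins, 14 mm above the seat. Three round pins 4 mm in diameter stand out of the nose to 22 mm from its axis, 120 degrees apart, at an angle that differs each time and is not given. A cell not lined up rests level on them, underside at this height. It drops when lined up within about 5 degrees either way; a turn of 120 degrees always finds them.
- pressure_ring (a joint): Sprung flat ring around the foot of the nose, in m: 0 when free, its top then 6 mm above the seat; 0.006 when pressed flush with the seat. It pushes up with 3 N when free and 8 N when flush, more than the cell's weight, so a cell that is let go rises again by 6 mm.
- eyepiece: Bystander: black eyepiece, 45 mm in diameter, 78 mm tall, standing on its bright 32 mm barrel; origin at the centre of its underside.
- spacer: Bystander: open knurled aluminium ring, 54 mm in diameter, 18 mm tall; origin at the centre of its underside.
- dust_cap: Bystander: black plastic cap, 52 mm in diameter, 15 mm tall, lying flat; origin at the centre of its underside.
- screwdriver: Bystander: screwdriver lying on the bench, 190 mm long.
- hex_key: Bystander: L-shaped steel hex key lying flat, 92 mm by 30 mm, 5 mm thick.
- lens_fluid: Bystander: small white bottle, 42 mm in diameter, 115 mm tall.
- blower: Bystander: black rubber blower bulb standing on its base, 60 mm in diameter, 100 mm tall.

How it is judged:
On the way, in this order (a step that is already met when the one before it is completed fails the run):
1. the cell is lifted clear of the bench (height (world z) of cell_grip above 0.075 m), for 0.1 s.
2. the cell is upright around the nose, its underside within 25 mm of the seat (horizontal distance between cell_grip and seat below 0.004 m and z of cell_grip in the frame of seat below 0.061 m and angle between cell_grip's own z axis and vertical below 0.12 rad), for 0.05 s.
3. the keyways have dropped over the pins, the cell's underside less than 9 mm above the seat (horizontal distance between cell_grip and seat below 0.003 m and z of cell_grip in the frame of seat below 0.045 m), for 0.1 s.
At the end, for the whole second after the job is handed in: The cell is upright (within 3.5 degrees) and centred (within 3 mm) on the nose, its underside within 1.5 mm of the seat with the sprung ring pressed down at least 4.5 mm, at rest, and the gripper is still holding it there (more than 3 N between fingers and cell) (z of cell_grip in the frame of seat below 0.0375 m and horizontal distance between cell_grip and seat below 0.003 m and angle between cell_grip's own z axis and vertical below 0.06 rad and value of joint pressure_ring above 0.0045 m and contact force between the fingers and cell above 3 N and linear speed of cell below 0.02 m/s); the arm keeps its last pose, push and grip.
It fails at once if the eyepiece was pushed or knocked over (distance of eyepiece from where it was at the start of the episode above 0.03 m or angle between eyepiece's own z axis and vertical above 0.5 rad).
It fails at once if the spacer was moved (distance of spacer from where it was at the start of the episode above 0.03 m).
It fails at once if another part on the bench was moved (distance of any of dust_cap, hex_key, lens_fluid, blower from where it was at the start of the episode above 0.03 m or distance of screwdriver from where it was at the start of the episode above 0.04 m).
It also fails if it takes over 61 s, if anything falls off the work surface, if the arm or the gripper's body presses on something with over 40 N, if the wrist force passes 120 N, or if a joint passes its speed limit or range.

## Working session

There is one attempt and no reset: what is moved stays moved. The work goes in short steps, Python scripts to look and compute and a tool call to move; the robot and the scene stay as the last step left them, time stands still between calls to the robot, and variables do not carry over. Pictures are saved under pics/ and viewed, at most 10 in all, crops included, and the job is handed in when it is done.

Besides the shell and the picture viewer there is one more tool, called after "Call:" in YAML: its name, and indented under it one key for each argument. drive_tool: Moves the arm, as the interface text tells. Its arguments: {"type":"object","properties":{"deltas":{"type":"array"},"grip_force":{"type":"number"}},"required":["deltas"]}

```bash
mkdir -p pics; python3 - <<'E'
from station import bot, optics
import cv2, numpy as np
np.set_printoptions(precision=4,suppress=True)
for n in("scene","top"):
    im=optics.read_camera(n); cv2.imwrite(f"pics/{n}0.png",im)
    m=optics.camera_model(n); print(n,{k:(v if k!="cam_to_world" else np.array(v)) for k,v in m.items()})
print(bot.get_obs())
E
```

```text
scene {'fx': 426.4656943479239, 'fy': 426.4656943479239, 'cx': 246.75647492261808, 'cy': 188.7085406797805, 'cam_to_world': array([[-0.3767, -0.7901,  0.4836,  1.0592],
       [ 0.9263, -0.3233,  0.1932,  0.1558],
       [ 0.0037,  0.5208,  0.8537,  0.9895],
       [ 0.    ,  0.    ,  0.    ,  1.    ]])}
top {'fx': 375.2688651703281, 'fy': 375.2688651703281, 'cx': 259.4571387765012, 'cy': 193.1355729629634, 'cam_to_world': array([[-0.0221,  0.9975, -0.0665,  0.4785],
       [-0.9995, -0.0207,  0.0224, -0.0402],
       [ 0.0209,  0.0669,  0.9975,  1.2379],
       [ 0.    ,  0.    ,  0.    ,  1.    ]])}
{'t': 0.1, 'q': array([ 1.0439,  0.4777,  0.0223,  1.5563, -0.0115,  1.1093, -0.0831]), 'joint_vel': array([-0.0006, -0.0036,  0.0011, -0.0021, -0.0001, -0.0011,  0.0004]), 'joint_torque': array([  0.005 , -59.7753,   1.6138, -28.1952,   0.0128,   0.005 ,
        -0.    ]), 'eef_pos': array([ 0.2743, -0.6163,  0.303 ]), 'tool_rot': array([-0.0008,  0.9782,  0.2079, -0.0002]), 'contact_force': array([ 0.0469, -0.9983, -0.2025]), 'torque': array([-0.0196, -0.0263,  0.0207]), 'grasp_force': 0.0, 'gripper_width': 1.00283338358339}
```

View pics/scene0.png

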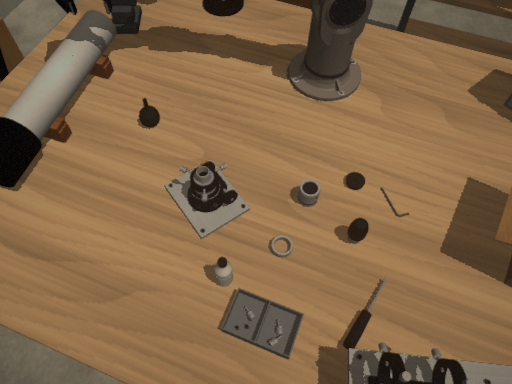

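View pics/top0.png

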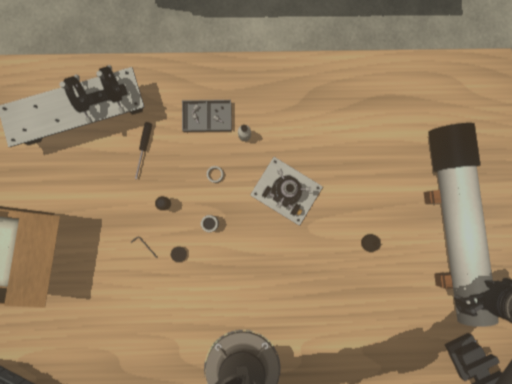

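The scene picture shows the cell at about (309,193) and the nose tip at (204,175). In the top picture the cell is at (210,224), the nose at (289,188), and the spacer (no glass) at (216,175). Next I'll take enlarged crops.

```bash
cat > h.py <<'E'
import numpy as np, cv2
from station import bot, optics
np.set_printoptions(precision=4,suppress=True)
def ray(n,u,v):
    m=optics.camera_model(n); T=np.array(m["cam_to_world"])
    d=T[:3,:3]@np.array([(u-m["cx"])/m["fx"],-(v-m["cy"])/m["fy"],-1]); return T[:3,3],d/np.linalg.norm(d)
def plane(n,u,v,z):
    o,d=ray(n,u,v); return o+d*(z-o[2])/d[2]
def tri(a,b):
    (o1,d1),(o2,d2)=ray("scene",*a),ray("top",*b)
    s=np.linalg.lstsq(np.c_[d1,-d2],o2-o1,rcond=None)[0]
    p,q=o1+s[0]*d1,o2+s[1]*d2; return (p+q)/2,np.linalg.norm(p-q)
def proj(n,p):
    m=optics.camera_model(n); T=np.linalg.inv(np.array(m["cam_to_world"])); c=T[:3,:3]@p+T[:3,3]
    return np.array([m["cx"]-m["fx"]*c[0]/c[2],m["cy"]+m["fy"]*c[1]/c[2]])
E
python3 - <<'E'
from h import *
print(tri((309.5,187),(210,224)),tri((204,174),(289.5,188)))
def crop(n,u,v,r=(25,19)):
    im=cv2.imread(f"pics/{n}0.png"); c=im[v-r[1]:v+r[1],u-r[0]:u+r[0]]
    return cv2.resize(c,(400,304),interpolation=cv2.INTER_NEAREST)
cv2.imwrite("pics/crops.png",np.vstack([np.hstack([crop("scene",309,191),crop("top",210,224)])[:300],np.hstack([crop("scene",204,178),crop("top",289,188)])[:300]]))
E
```

```text
(array([0.4634, 0.0911, 0.0539]), np.float64(0.001299305905262477)) (array([ 0.5663, -0.1549,  0.1179]), np.float64(0.0018195243975628417))
```

View pics/crops.png

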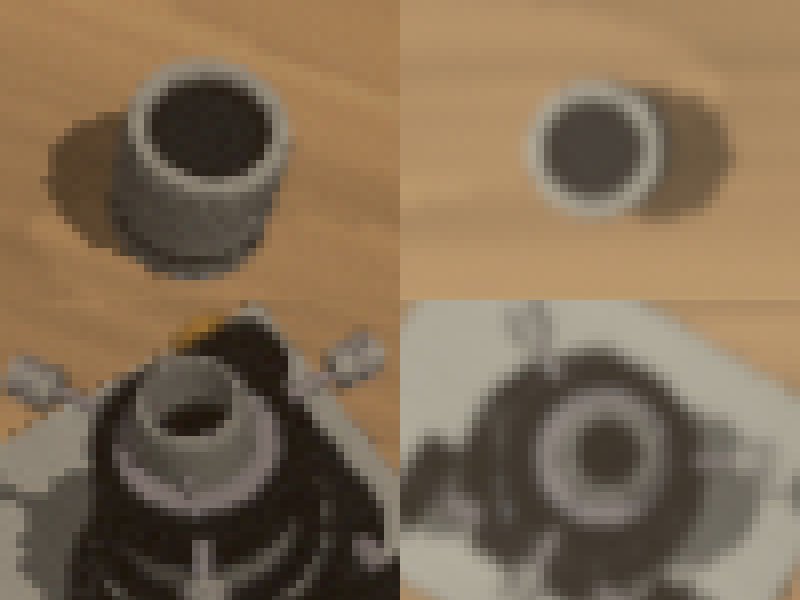

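The crops give the cell top centre at about (309.4,187.4) in scene and (208.5,223.1) in top. The nose tip is at about (202.5,170.8) in scene and (289.4,187.5) in top. I'll triangulate both and start the approach, turning the tool so its axes line up with the world.

```bash
python3 - <<'E'
from h import *
print("cell",tri((309.4,187.4),(208.5,223.1)),plane("scene",309.4,187.4,.056),plane("top",208.5,223.1,.056))
print("nose",tri((202.5,170.8),(289.4,187.5)),plane("scene",202.5,170.8,.13),plane("top",289.4,187.5,.13),"ring",plane("top",288.7,188.1,.106))
E
```

```text
cell (array([0.4669, 0.0934, 0.0585]), np.float64(0.002552335164487926)) [0.4658 0.092  0.056 ] [0.4665 0.0949 0.056 ]
nose (array([ 0.5673, -0.1549,  0.1331]), np.float64(0.0020643561447309384)) [ 0.5658 -0.1571  0.13  ] [ 0.5672 -0.1543  0.13  ] ring [ 0.5673 -0.1546  0.106 ]
```

Call:
drive_tool:
  deltas:
    - {"gripper": 0,"offset": [0.05,-0.01,0],"angular": [0,0,0.15]}
    - {"gripper": 0,"offset": [0.095,-0.02,0],"angular": [0,0,0.3]}
    - {"gripper": 0,"offset": [0.14,-0.03,0],"angular": [0,0,0.45]}
    - {"gripper": 0,"offset": [0.185,-0.04,0],"angular": [0,0,0.533]}
    - {"gripper": 0,"offset": [0.23,-0.05,0],"angular": [0,0,0.533]}
  grip_force: 60

```text
t: 0.6
eef_pos: [0.4655, -0.476, 0.3035]
tool_rot: [-0.0, 1.0, -0.001, -0.0]
contact_force: [-0.7, -0.1, -0.7]
gripper_width: 1.001
grasp_force: 0.0
```

Call:
drive_tool:
  deltas:
    - {"gripper": 0,"offset": [0,-0.05,0],"angular": [0,0,0]}
    - {"gripper": 0,"offset": [0,-0.1,0],"angular": [0,0,0]}
    - {"gripper": 0,"offset": [0,-0.15,0],"angular": [0,0,0]}
    - {"gripper": 0,"offset": [0,-0.2,0],"angular": [0,0,0]}
    - {"gripper": 0,"offset": [0,-0.25,0],"angular": [0,0,0]}

```text
t: 1.1
eef_pos: [0.4637, -0.2254, 0.3036]
tool_rot: [-0.0, 1.0, 0.0, -0.0]
contact_force: [0.9, 1.0, -0.7]
gripper_width: 0.999
grasp_force: 0.0
```

Call:
drive_tool:
  deltas:
    - {"gripper": 0,"offset": [0,-0.05,0],"angular": [0,0,0]}
    - {"gripper": 0,"offset": [0,-0.1,0],"angular": [0,0,0]}
    - {"gripper": 0,"offset": [0,-0.15,0],"angular": [0,0,0]}
    - {"gripper": 0,"offset": [0,-0.2,0],"angular": [0,0,0]}
    - {"gripper": 0,"offset": [0,-0.25,0],"angular": [0,0,0]}

```text
t: 1.6
eef_pos: [0.4636, 0.0244, 0.3039]
tool_rot: [0.0, 1.0, 0.0, 0.0]
contact_force: [1.1, -0.2, 1.0]
gripper_width: 0.996
grasp_force: 0.0
```

Call:
drive_tool:
  deltas:
    - {"gripper": 0,"offset": [0.002,-0.04,0.02],"angular": [0,0,0]}
    - {"gripper": 0,"offset": [0.002,-0.069,0.05],"angular": [0,0,0]}
    - {"gripper": 0,"offset": [0.002,-0.069,0.09],"angular": [0,0,0]}
    - {"gripper": 0,"offset": [0.002,-0.069,0.12],"angular": [0,0,0]}
    - {"gripper": 0,"offset": [0.002,-0.069,0.12],"angular": [0,0,0]}

```text
t: 2.1
eef_pos: [0.4635, 0.091, 0.1804]
tool_rot: [0.001, 1.0, 0.001, -0.004]
contact_force: [-0.5, -0.2, 0.7]
gripper_width: 0.995
grasp_force: 0.0
```

```bash
python3 - <<'E'
from h import *
a=[]
for n in("scene","top"):
    im=optics.read_camera(n); u,v=proj(n,np.array([.466,.0935,.08])).astype(int); a.append(cv2.resize(im[v-38:v+38,u-50:u+50],(400,304),interpolation=cv2.INTER_NEAREST))
cv2.imwrite("pics/pre.png",np.hstack(a)); print(bot.get_obs()["eef_pos"])
E
```

```text
[0.4662 0.0914 0.1841]
```

View pics/pre.png

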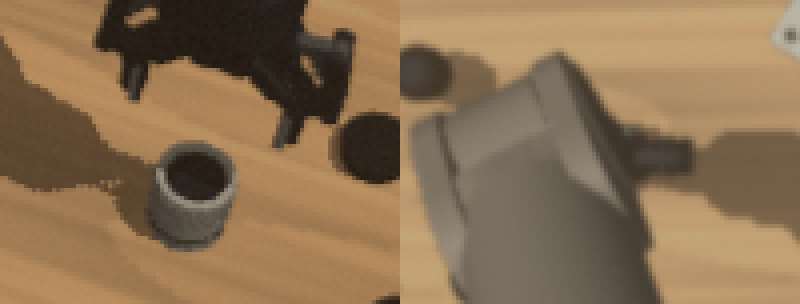

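The scene crop shows the fingers open on either side of the cell's axis, with the cell upright below them. The top view is hidden by the arm. I'll descend and grip.

Call:
drive_tool:
  deltas:
    - {"gripper": 0,"offset": [0,-0.002,0.025],"angular": [0,0,0]}
    - {"gripper": 0,"offset": [0,-0.002,0.05],"angular": [0,0,0]}
    - {"gripper": 0,"offset": [0,-0.002,0.075],"angular": [0,0,0]}
    - {"gripper": 0,"offset": [0,-0.002,0.092],"angular": [0,0,0]}
    - {"gripper": 0,"offset": [0,-0.002,0.092],"angular": [0,0,0]}

```text
t: 2.7
eef_pos: [0.4666, 0.0933, 0.092]
tool_rot: [0.0, 1.0, -0.0, -0.0]
contact_force: [-0.5, -0.0, 0.2]
gripper_width: 1.0
grasp_force: 0.0
```

Call:
drive_tool:
  deltas:
    - {"gripper": 255,"offset": [0,0,0],"angular": [0,0,0]}
    - {"gripper": 255,"offset": [0,0,0],"angular": [0,0,0]}
    - {"gripper": 255,"offset": [0,0,0],"angular": [0,0,0]}
    - {"gripper": 255,"offset": [0,0,0],"angular": [0,0,0]}
    - {"gripper": 255,"offset": [0,0,0],"angular": [0,0,0]}
  grip_force: 60

```text
t: 3.2
eef_pos: [0.4674, 0.0936, 0.0939]
tool_rot: [-0.0, 1.0, -0.0, 0.002]
contact_force: [-1.7, -0.9, 8.8]
gripper_width: 0.618
grasp_force: 61.3
```

Call:
drive_tool:
  deltas:
    - {"gripper": 255,"offset": [0,0,0],"angular": [0,0,0]}
    - {"gripper": 255,"offset": [0,0,0],"angular": [0,0,0]}
    - {"gripper": 255,"offset": [0,0,0],"angular": [0,0,0]}

```text
t: 3.5
eef_pos: [0.4674, 0.0937, 0.0939]
tool_rot: [-0.0, 1.0, -0.0, 0.002]
contact_force: [-1.8, -1.0, 9.9]
gripper_width: 0.617
grasp_force: 61.3
```

Call:
drive_tool:
  deltas:
    - {"gripper": 255,"offset": [0,0,-0.03],"angular": [0,0,0]}
    - {"gripper": 255,"offset": [0,0,-0.07],"angular": [0,0,0]}
    - {"gripper": 255,"offset": [0,0,-0.11],"angular": [0,0,0]}
    - {"gripper": 255,"offset": [0,0,-0.15],"angular": [0,0,0]}
    - {"gripper": 255,"offset": [0,0,-0.17],"angular": [0,0,0]}

```text
t: 4.0
eef_pos: [0.4672, 0.0939, 0.2664]
tool_rot: [-0.001, 1.0, -0.0, 0.003]
contact_force: [1.2, -0.3, -1.2]
gripper_width: 0.618
grasp_force: 63.6
```

Call:
drive_tool:
  deltas:
    - {"gripper": 255,"offset": [0.02,0.04,0],"angular": [0,0,0]}
    - {"gripper": 255,"offset": [0.04,0.08,0],"angular": [0,0,0]}
    - {"gripper": 255,"offset": [0.06,0.12,0],"angular": [0,0,0]}
    - {"gripper": 255,"offset": [0.075,0.16,0],"angular": [0,0,0]}
    - {"gripper": 255,"offset": [0.08,0.19,0],"angular": [0,0,0]}

```text
t: 4.5
eef_pos: [0.5472, -0.0996, 0.263]
tool_rot: [0.0, 1.0, -0.001, 0.001]
contact_force: [-0.6, 0.3, -1.0]
gripper_width: 0.617
grasp_force: 63.8
```

Call:
drive_tool:
  deltas:
    - {"gripper": 255,"offset": [0.01,0.03,0],"angular": [0,0,0]}
    - {"gripper": 255,"offset": [0.02,0.059,0],"angular": [0,0,0]}
    - {"gripper": 255,"offset": [0.02,0.059,0],"angular": [0,0,0]}
    - {"gripper": 255,"offset": [0.02,0.059,0],"angular": [0,0,0]}

```text
t: 4.9
eef_pos: [0.566, -0.1561, 0.2625]
tool_rot: [-0.0, 1.0, -0.001, 0.0]
contact_force: [0.0, -0.7, -0.9]
gripper_width: 0.615
grasp_force: 63.8
```

```bash
python3 - <<'E'
from h import *
a=[]
for n in("scene","top"):
    im=optics.read_camera(n); cv2.imwrite(f"pics/{n}1.png",im); u,v=proj(n,np.array([.567,-.155,.16])).astype(int); print(n,u,v); a.append(cv2.resize(im[v-30:v+30,u-20:u+20],(400,600),interpolation=cv2.INTER_NEAREST))
cv2.imwrite("pics/over.png",np.hstack(a)); print(bot.get_obs())
E
```

```text
scene 202 164
top 290 186
{'t': 5.0, 'q': array([ 0.2802,  0.3814, -0.1529,  1.8064,  0.0685,  0.9588, -1.4705]), 'joint_vel': array([-0.0116,  0.0011, -0.0036,  0.004 ,  0.002 , -0.0029,  0.001 ]), 'joint_torque': array([  0.9023, -52.05  ,  -0.1282, -26.4801,   0.0719,   0.001 ,
         0.0021]), 'eef_pos': array([ 0.566 , -0.1543,  0.2623]), 'tool_rot': array([-0.0003,  1.    ,  0.0007,  0.0001]), 'contact_force': array([-0.426 , -0.3609, -1.1991]), 'torque': array([-0.0483, -0.0566,  0.0038]), 'grasp_force': 63.80853071808815, 'gripper_width': 0.6151648343256966}
```

View pics/over.png

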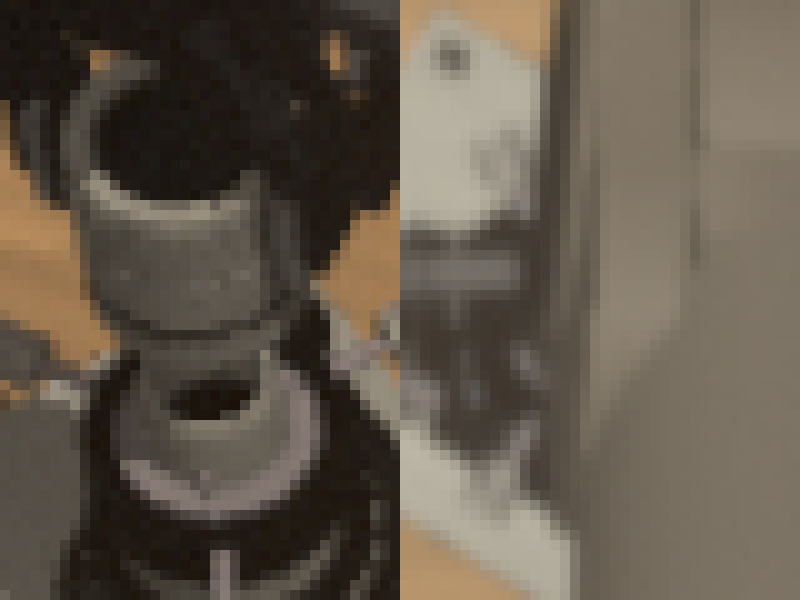

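In the scene crop the cell hangs above the nose. Its top rim's left extreme is at about (187.7,146.5) and its front extreme at about v=155.8. The sprung ring spans u 192.7–214. I'll check the centring within this one camera.

```bash
python3 - <<'E'
from h import *
t=np.linspace(0,2*np.pi,181)
def ext(c,r,z):
    P=np.array([proj("scene",np.array([c[0]+r*np.cos(a),c[1]+r*np.sin(a),z])) for a in t]); return P.min(0),P.max(0)
for c in [(.5658,-.1571),(.5665,-.1555),(.5672,-.154)]:
    print(c,"top rim",ext(c,.027,.2244),"under",ext(c,.027,.168),"tip",ext(c,.0155,.13),"ring?",ext(c,.029,.106))
# dark skirt/rim profile in image
g=cv2.cvtColor(cv2.imread("pics/scene1.png"),cv2.COLOR_BGR2GRAY)
for v in (146,148,150,158,162): print(v,g[v,182:216])
for u in (194,198,200,203): print(u,g[148:190,u])
E
```

```text
(0.5658, -0.1571) top rim (array([186.7803, 137.6764]), array([211.0176, 157.1036])) under (array([189.5812, 152.4466]), array([212.6481, 171.3466])) tip (array([196.0852, 165.4989]), array([208.9088, 176.1476])) ring? (array([191.5517, 166.4852]), array([215.0787, 186.179 ]))
(0.5665, -0.1555) top rim (array([187.2861, 138.1149]), array([211.5391, 157.5687])) under (array([190.0645, 152.8738]), array([213.1456, 171.7983])) tip (array([196.5572, 165.9233]), array([209.3884, 176.5854])) ring? (array([192.0119, 166.8993]), array([215.5527, 186.6174]))
(0.5672, -0.154) top rim (array([187.7523, 138.5407]), array([212.0205, 158.0204])) under (array([190.5099, 153.2885]), array([213.6048, 172.237 ])) tip (array([196.9923, 166.3354]), array([209.831 , 177.0106])) ring? (array([192.436 , 167.3013]), array([215.9902, 187.0431]))
146 [94 42 56 55 33 26 63 77 76 46 24 20 21 21 23 24 23 24 27 24 25 26 25 27
 29 34 35 37 36 32 30 29 30 27]
148 [110  57  47  59  34  27  72  81  74  43  24  21  23  26  24  25  23  23
  23  28  26  25  25  22  24  30  30  27  29  34  29  28  28  29]
150 [138  94  4
[... 417 characters left out ...]
 [ 23  24  25  25  30 111 143 112  79  68  67  69  70  83  71  68  65  45
  51  65  71  50  29  21  26  45  56  64  64  65  64  64 101  71  34  24
  27  24  24  28  27  32]
198 [ 23  22  22  23  23  24 101 139 116  98  82  80  80  78  78  80  79  78
  76  43  59  74  67  63  60  60  55  74  72  74  71  68  68 107 124 124
  78  37  24  27  27  23]
200 [ 23  23  28  24  23  24  99 138 115 101  83  82  82  81  85  85  83  84
  83  44  65  78  74  68  51  32  25  35 106 100  82  78  78  77 107 124
 121  70  32  24  24  26]
203 [ 25  25  26  28  24  38  93 128 102  91  91  88  88  84  97  89  90  87
  76  52  76  84  79  53  28  19  22  21 121 112  96  92  93  96  95 108
 120 107  52  26  35  88]
```

Both cameras, corrected by the grasp, put the nose at about y=-0.1555, x≈0.567. That means a shift of roughly 1 mm in x and 1 mm in y, then straight down onto the tip.

Call:
drive_tool:
  deltas:
    - {"gripper": 255,"offset": [0.001,0.001,0.012],"angular": [0,0,0]}
    - {"gripper": 255,"offset": [0.001,0.001,0.024],"angular": [0,0,0]}
    - {"gripper": 255,"offset": [0.001,0.001,0.032],"angular": [0,0,0]}
    - {"gripper": 255,"offset": [0.001,0.001,0.032],"angular": [0,0,0]}

```text
t: 5.4
eef_pos: [0.5661, -0.1559, 0.2278]
tool_rot: [-0.0, 1.0, 0.0, -0.002]
contact_force: [-0.5, -0.5, -0.7]
gripper_width: 0.62
grasp_force: 63.8
```

Call:
drive_tool:
  deltas:
    - {"gripper": 255,"offset": [0,0,0.003],"angular": [0,0,0]}
    - {"gripper": 255,"offset": [0,0,0.006],"angular": [0,0,0]}
    - {"gripper": 255,"offset": [0,0,0.01],"angular": [0,0,0]}
    - {"gripper": 255,"offset": [0,0,0.01],"angular": [0,0,0]}

```text
t: 5.8
eef_pos: [0.5672, -0.1565, 0.2195]
tool_rot: [-0.0, 1.0, 0.0, -0.0]
contact_force: [0.3, 0.2, -1.8]
gripper_width: 0.609
grasp_force: 63.8
```

Call:
drive_tool:
  deltas:
    - {"gripper": 255,"offset": [0,0,0.003],"angular": [0,0,0]}
    - {"gripper": 255,"offset": [0,0,0.006],"angular": [0,0,0]}
    - {"gripper": 255,"offset": [0,0,0.008],"angular": [0,0,0]}
    - {"gripper": 255,"offset": [0,0,0.008],"angular": [0,0,0]}

```text
t: 6.2
eef_pos: [0.5675, -0.1564, 0.2118]
tool_rot: [-0.0, 1.0, 0.0, 0.0]
contact_force: [2.4, 0.1, -3.0]
gripper_width: 0.617
grasp_force: 63.8
```

Call:
drive_tool:
  deltas:
    - {"gripper": 255,"offset": [0,0,0.001],"angular": [0,0,0]}
    - {"gripper": 255,"offset": [0,0,0.003],"angular": [0,0,0]}
    - {"gripper": 255,"offset": [0,0,0.004],"angular": [0,0,0]}
    - {"gripper": 255,"offset": [0,0,0.005],"angular": [0,0,0]}
    - {"gripper": 255,"offset": [0,0,0.005],"angular": [0,0,0]}

```text
t: 6.7
eef_pos: [0.5676, -0.1565, 0.2076]
tool_rot: [0.0, 1.0, 0.0, 0.0]
contact_force: [-0.3, 0.9, 3.9]
gripper_width: 0.615
grasp_force: 64.4
```

The cell is resting on the pins at the expected height (TCP 0.2076, force about 4 N). I'll turn it in the direction that has joint range, under light downward pressure.

Call:
drive_tool:
  deltas:
    - {"gripper": 255,"offset": [0,0,0.001],"angular": [0,0,-0.08]}
    - {"gripper": 255,"offset": [0,0,0.001],"angular": [0,0,-0.16]}
    - {"gripper": 255,"offset": [0,0,0.001],"angular": [0,0,-0.24]}
    - {"gripper": 255,"offset": [0,0,0.001],"angular": [0,0,-0.32]}

```text
t: 7.1
eef_pos: [0.5685, -0.1565, 0.2076]
tool_rot: [0.0, 0.992, 0.126, 0.002]
contact_force: [1.4, 0.9, 7.2]
gripper_width: 0.619
grasp_force: 64.6
```

Call:
drive_tool:
  deltas:
    - {"gripper": 255,"offset": [0,0,0],"angular": [0,0,-0.08]}
    - {"gripper": 255,"offset": [0,0,0],"angular": [0,0,-0.16]}
    - {"gripper": 255,"offset": [0,0,0],"angular": [0,0,-0.24]}

```text
t: 7.4
eef_pos: [0.5685, -0.1563, 0.2075]
tool_rot: [0.0, 0.976, 0.219, 0.002]
contact_force: [1.0, 1.0, 7.5]
gripper_width: 0.616
grasp_force: 64.5
```

```bash
python3 -c "
from h import *
o=bot.get_obs();print(o['q'],o['eef_pos'],o['contact_force'],o['torque'])"
```

```text
[ 0.3549  0.457  -0.2485  1.8409  0.1437  0.8577 -1.0915] [ 0.5685 -0.1563  0.2075] [0.9881 0.9777 7.5089] [ 0.2255 -0.2528 -0.1419]
```

Call:
drive_tool:
  deltas:
    - {"gripper": 255,"offset": [0,0,0],"angular": [0,0,-0.08]}
    - {"gripper": 255,"offset": [0,0,0],"angular": [0,0,-0.16]}

```text
t: 7.6
eef_pos: [0.5679, -0.1565, 0.2067]
tool_rot: [0.0, 0.96, 0.28, 0.001]
contact_force: [0.1, 0.2, 2.9]
gripper_width: 0.619
grasp_force: 64.0
```

Call:
drive_tool:
  deltas:
    - {"gripper": 255,"offset": [0,0,0],"angular": [0,0,-0.08]}
    - {"gripper": 255,"offset": [0,0,0],"angular": [0,0,-0.16]}

```text
t: 7.8
eef_pos: [0.5675, -0.1563, 0.2059]
tool_rot: [0.0, 0.94, 0.34, 0.0]
contact_force: [2.0, -0.2, -1.2]
gripper_width: 0.617
grasp_force: 64.0
```

Call:
drive_tool:
  deltas:
    - {"gripper": 255,"offset": [0,0,0],"angular": [0,0,-0.08]}
    - {"gripper": 255,"offset": [0,0,0],"angular": [0,0,-0.16]}

```text
t: 8.0
eef_pos: [0.5677, -0.1559, 0.2059]
tool_rot: [-0.0, 0.917, 0.398, 0.001]
contact_force: [2.7, 1.6, -0.4]
gripper_width: 0.618
grasp_force: 63.9
```

The force vanished and z dropped between about 32° and 36° of yaw, so the keyways have engaged. I'll turn back about 8° and feel downwards.

Call:
drive_tool:
  deltas:
    - {"gripper": 255,"offset": [0,0,0],"angular": [0,0,0.09]}
    - {"gripper": 255,"offset": [0,0,0],"angular": [0,0,0.17]}
    - {"gripper": 255,"offset": [0,0,0.002],"angular": [0,0,0.17]}
    - {"gripper": 255,"offset": [0,0,0.004],"angular": [0,0,0.17]}
    - {"gripper": 255,"offset": [0,0,0.004],"angular": [0,0,0.17]}

```text
t: 8.5
eef_pos: [0.5673, -0.1561, 0.2016]
tool_rot: [-0.0, 0.942, 0.336, 0.0]
contact_force: [2.7, 1.7, -2.8]
gripper_width: 0.617
grasp_force: 63.9
```

```bash
python3 -c "
from h import *
o=bot.get_obs();print(o['q'],o['eef_pos'],o['contact_force'],o['torque'])"
```

```text
[ 0.3961  0.4699 -0.3024  1.8429  0.179   0.8553 -0.8792] [ 0.5673 -0.1561  0.2016] [ 2.6917  1.7217 -2.8386] [ 0.4314 -0.6088  0.0115]
```

It is free going down, with no torque. I'll push home.

Call:
drive_tool:
  deltas:
    - {"gripper": 255,"offset": [0,0,0.002],"angular": [0,0,0]}
    - {"gripper": 255,"offset": [0,0,0.004],"angular": [0,0,0]}
    - {"gripper": 255,"offset": [0,0,0.006],"angular": [0,0,0]}
    - {"gripper": 255,"offset": [0,0,0.007],"angular": [0,0,0]}
    - {"gripper": 255,"offset": [0,0,0.007],"angular": [0,0,0]}

```text
t: 9.0
eef_pos: [0.5675, -0.1562, 0.1953]
tool_rot: [0.0, 0.942, 0.335, 0.0]
contact_force: [0.4, 3.0, 3.5]
gripper_width: 0.617
grasp_force: 64.3
```

Call:
drive_tool:
  deltas:
    - {"gripper": 255,"offset": [0,0,0.001],"angular": [0,0,0]}
    - {"gripper": 255,"offset": [0,0,0.002],"angular": [0,0,0]}
    - {"gripper": 255,"offset": [0,0,0.003],"angular": [0,0,0]}
    - {"gripper": 255,"offset": [0,0,0.003],"angular": [0,0,0]}

```text
t: 9.4
eef_pos: [0.5675, -0.1562, 0.1939]
tool_rot: [0.0, 0.942, 0.335, 0.0]
contact_force: [-3.9, 3.2, 18.2]
gripper_width: 0.617
grasp_force: 65.9
```

Call:
drive_tool:
  deltas:
    - {"gripper": 255,"offset": [0,0,0.001],"angular": [0,0,0]}
    - {"gripper": 255,"offset": [0,0,0.002],"angular": [0,0,0]}
    - {"gripper": 255,"offset": [0,0,0.002],"angular": [0,0,0]}
    - {"gripper": 255,"offset": [0,0,0.002],"angular": [0,0,0]}

```text
t: 9.8
eef_pos: [0.5675, -0.1562, 0.1938]
tool_rot: [0.001, 0.942, 0.335, 0.0]
contact_force: [-10.2, 5.0, 33.5]
gripper_width: 0.615
grasp_force: 67.4
```

It stops firmly at TCP 0.1938, against 0.1939 predicted for the seat. I'll ease the push a little, let it settle and check with one picture.

Call:
drive_tool:
  deltas:
    - {"gripper": 255,"offset": [0,0,-0.0015],"angular": [0,0,0]}
    - {"gripper": 255,"offset": [0,0,-0.0015],"angular": [0,0,0]}
    - {"gripper": 255,"offset": [0,0,-0.0015],"angular": [0,0,0]}
    - {"gripper": 255,"offset": [0,0,-0.0015],"angular": [0,0,0]}
    - {"gripper": 255,"offset": [0,0,-0.0015],"angular": [0,0,0]}

```text
t: 10.3
eef_pos: [0.5675, -0.1562, 0.1939]
tool_rot: [0.0, 0.942, 0.335, 0.0]
contact_force: [-7.1, 3.8, 21.2]
gripper_width: 0.618
grasp_force: 65.8
```

```bash
python3 - <<'E'
from h import *
im=optics.read_camera("scene"); u,v=proj("scene",np.array([.567,-.156,.13])).astype(int)
cv2.imwrite("pics/end.png",cv2.resize(im[v-30:v+30,u-40:u+40],(640,480),interpolation=cv2.INTER_NEAREST))
o=bot.get_obs();print(o['eef_pos'],o['contact_force'],o['grasp_force'])
E
```

```text
[ 0.5675 -0.1562  0.1939] [-5.663   4.0395 21.5773] 65.84449622780085
```

View pics/end.png

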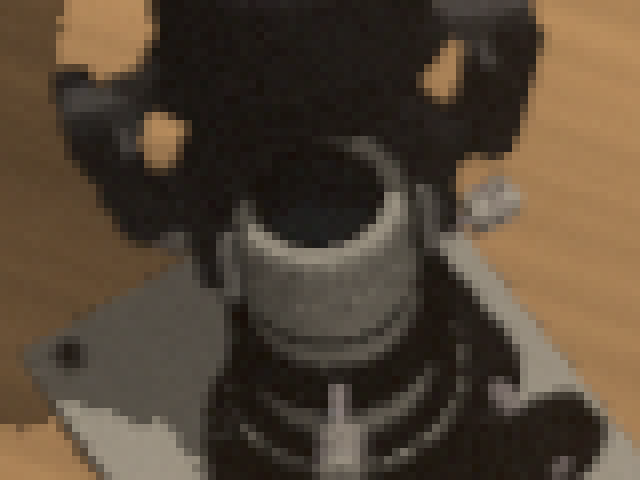

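The picture shows the cell upright and down inside the rim, with its skirt bottom at about (335,355) in the crop. The ring is no longer visible and the fingers clear the thumbscrews. I'm handing in.

```bash
python3 -c "
from station import bot
print(bot.hand_in())"
```

```text
the job is handed in; nothing more can be done
None
```

The cell is keyed over the three pins and held down on the seat with about 21 N at a 66 N grip; I handed the job in at about 10 s, and the hand-in call returned no verdict.

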